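Lift the worn carbon strip onto the depth-gauge rest

ROBOT

A 6-joint arm with a two-finger parallel gripper is mounted at the origin on the work surface. World frame = base frame: x ahead of the robot, y to its left, z up, the work surface at z = 0. Lengths are in m, angles in rad, forces in N, time in s.
With the tool pointing down it reaches from about 0.35 to 0.775 m from the base axis. Payload 7.3 kg.
Tool frame: the origin (TCP) lies at the very end of the fingers, on their centre line; the grasp point (between the pads) lies 19 mm behind it; z points along the fingers, y is the line along which they close (so a half turn about z gives the same grasp; the last joint's range is limited). The gripper opens to 92 mm and grips with 3 to 60 N. Pads are 19 mm wide; open, the fingers measure 130 mm over their backs; the gripper's body (75 mm by 190 mm) begins 47 mm behind the grasp point.
Start: joints at [-1.268, 0.342, 1.524, -0, 1.275, -0.146], TCP at [0.228, -0.473, 0.227] pointing down, gripper open.
Joint ranges: [-2.53, 2.53], [-0.77, 2.02], [0.04, 2.7], [-1, 4.14], [0.28, 2.66], [-3.11, 3.11]. Speed limits (rad/s): [2.57, 2.57, 3.14, 3.14, 3.14, 3.14].

INTERFACE

Orientations are given as [roll, pitch, yaw] about the fixed x, y, z axes, in that order (R = Rz(yaw) Ry(pitch) Rx(roll)).
In Python, from cell import robot gives the robot as it stands.
- The arm moves only by the tool apply_moves, never from a script. Its argument "motion" is text: rows parted by semicolons, each of 7 numbers parted by spaces: the opening in per cent of the stroke, from 0 (shut) to 100 (fully open), then the shift along the tool's x, y, z in cm, then the turn, a rotation vector about the tool's x, y, z in rad. A call has 1 to 20 rows; each row shifts and turns the commanded pose from where the row before left it, along the tool's axes as they then stand; what a row does not reach is not made up. A row lasts 1/8 s, in which the tool goes at most 62.5 mm and 10.7 degrees, less where a joint would pass 70% of its speed; a pose out of reach is approached as far as the arm can. A call with a gripper value outside its range is refused whole. The fingers move at their own pace and stop on an object; "force" is the grip in N (left out, the last holds). Time passes only in rows, so rows that do not move let the fingers close. It gives the time, the measured TCP pose, the force, the opening and the grip force at its end, in the units of the state.
- robot.observe(): the state, without advancing time (a new reading comes with each control period).
- robot.read_camera(name): name is "scene" or "top" or "wrist"; returns a dict with "img" (420x560x3 uint8, red, green, blue), "fovy" (degrees; the focal length in pixels is half the picture's height over the tangent of half this angle, whatever the lens; pixels are square), "cx", "cy" (the principal point, pixels), "R" (3x3) and "t" (3): a world point X has camera coordinates R X + t; the wrist camera has in their place "hand_eye" (4x4, takes a point from camera to tool coordinates, whose origin is the TCP and whose axes are the flange's). Camera axes: x right, y down, z forward; pixel columns grow to the right and rows downward; lengths in m; the calibration is good to about 2 mm. A picture is of the moment at which its call begins: read the wrist's pose just before it. There is no depth.
- robot.hand_in(): hands the job in; it is judged then, once.
Trained networks look in a picture, given as the dict that the camera call returned (one of the last four; its "shot" number tells which), for a name from the list of things; names that differ only in an ending like _2 or _b are one class to them, and where a whole thing is asked for, a point or a joint stands for the part that bears it (a point fixed in the world has none). Each returns a list of dicts, best first, with "score" (0 to 1); they miss things now and then, are a little off and sometimes report something else, mostly with a low value. They report only what shows in the picture. A call takes as long as a camera call. They do not tell look-alikes from the thing itself.
- robot.search_frame(target, picture): "centre" ([x, y, z] in m, in world coordinates, good to about 4 mm: the middle of the surface that is visible of it).
- robot.trace(target, picture): "pixels" (420x560 bool, what is visible of it).
The state is a dict: "time": time; "qpos": joint angles; "qvel": joint speeds; "joint_efforts": joint torques, N m; "tool_pos": TCP position; "tool_rot": TCP orientation; "contact_force": force on the tool from outside, world axes, zero at the start; "torque": the same for the moment, N m; "opening": finger opening in m; "grip_force": force on a finger pad.
Only numpy, scipy, OpenCV 4.12 (cv2) and the standard library are available. Lean on these libraries where they do the work, as an engineer would, in place of code of your own. Each camera call takes 0.05 s, during which the arm holds its last target. There are 200 camera calls.

TASK

With the wooden-handled lifter, slide its blade under the worn carbon strip (thin and hollowed, not the thick new one), lift it and set it down gently, centred and square, across the rails of the empty rest with the depth gauge. Then draw the lifter out and lay it flat on the bench in front of that rest. The gripper must not touch the brittle worn strip, and the new strip stays where it is.

Things in the scene. Friction and masses are not known exactly. Their poses are not given: they have to be found in the camera images.
- lifter: Flat spatula, 0.42 kg, lying on the bench. Origin: underside, below mid-handle; x towards the blade tip. Flat underside. Steel blade 4 mm thick, 70 mm wide, x 45 to 135 mm. Pale wood handle block, flat sides 24 mm apart in y, x -45 to 45, top at 44 mm; brass counterweight behind, to x -73. Held at mid-handle it about balances, empty or with the worn strip's centre at x 95.
- worn_strip: Aluminium plate 50 (x) by 150 (y) by 10 mm, carbon on top worn to 22 wide, 5 high in the middle, 42 and 12 at the ends; 0.16 kg. Origin: centre of underside, 30 mm above the bench. Lies loose across a fixed rest's rails, within 12 mm and 5 degrees of centred and square; rest as the gauge rest, less gauge: free below it between the rails from the strip's -x (robot) side; blade enters along +x.
- gauge_rest: Fixed, empty. Two steel rails along x, -55 to 65 mm, 16 wide, 30 high, at y -58 and +58 (100 mm bare bench between), open at -x (robot side), closed by a cross bar, as high, at x 65 to 75. Behind it, x 76 to 110, a depth gauge: red dial on a post, 145 mm high. Origin: on the bench, midway between the rails; the strip's centre goes above it, strip x along this x (or reversed).
- new_strip: To be left alone: the same 50 by 150 by 10 mm aluminium carrier with full carbon, 42 by 148 mm on top, 36 mm high in all, 0.36 kg, lying across a third such rest (rails 30 mm high). Origin: centre of its underside.
Mind the look-alikes: they are no part of the job. What is shaped like the gauge_rest but orange is not meant. What is shaped like the lifter but orange is not meant.

How it is judged:
On the way:
1. the worn strip lies on the lifter, raised at least 15 mm clear of its rest (contact force between worn_strip and lifter above 0.5 N and height (world z) of worn_strip above 0.045 m and angle between worn_strip's own z axis and vertical below 0.35 rad), for 0.2 s.
At the end, for the whole second after the job is handed in: Worn strip at rest on both rails of the depth-gauge rest, centred within 20 mm each way, square within 0.2 rad; lifter flat on the bench, at rest, clear of the strip (origin 145 mm or more from the strip's centre, from above); new strip within 12 mm of its start (x of worn_strip in the frame of gauge_rest between -0.02 and 0.02 m and y of worn_strip in the frame of gauge_rest between -0.02 and 0.02 m and height (world z) of worn_strip between 0.026 and 0.035 m and angle between the x axis of worn_strip and the x axis of gauge_rest, either way round below 0.2 rad and angle between each of worn_strip, lifter's own z axis and vertical below 0.1 rad and contact force between worn_strip and lifter below 0.1 N and linear speed of each of worn_strip, lifter below 0.02 m/s and horizontal distance between worn_strip and lifter above 0.145 m and height (world z) of lifter below 0.008 m and distance of new_strip from where it was at the start of the episode below 0.012 m); the robot touches nothing.
It fails at once if the gripper's fingers touch the worn strip (contact force between the fingers and worn_strip above 0.5 N).
It fails at once if the worn strip is dropped or banged onto the depth-gauge rest (over 40 N) (contact force between worn_strip and gauge_rest above 40 N).
It fails at once if the new strip is moved by more than 12 mm (distance of new_strip from where it was at the start of the episode above 0.012 m).
It also fails if it takes over 64 s, if anything falls off the work surface, if the arm or the gripper's body presses on something with over 40 N, if the wrist force passes 120 N, or if a joint passes its speed limit or range.

## Working session

There is one attempt and no reset: what is moved stays moved. The work goes in short steps, Python scripts to look and compute and a tool call to move; the robot and the scene stay as the last step left them, time stands still between calls to the robot, and variables do not carry over. Pictures are saved under pics/ and viewed, at most 10 in all, crops included, and the job is handed in when it is done.

Besides the shell and the picture viewer there is one more tool, called after "Request:" by a JSON object that holds its "api" and its "payload". apply_moves: Moves the arm, as the interface text tells. Its arguments: {"type":"object","properties":{"motion":{"type":"string"},"force":{"type":"number"}},"required":["motion"]}

```bash
ls; mkdir -p pics; python3 - <<'E'
from cell import robot
import cv2,numpy as np
s=robot.observe();print(s['tool_pos'],s['tool_rot'],s['opening'],s['contact_force'])
ims={}
for c in ['top','scene']:
    d=robot.read_camera(c);cv2.imwrite(f'pics/{c}0.png',d['img'][:,:,::-1])
    print(c,d['fovy'],d['cx'],d['cy'],np.round(d['R'],3).tolist(),np.round(d['t'],3))
    for n in ['lifter','worn_strip','gauge_rest','new_strip']:
        print(n,[(np.round(r['centre'],3).tolist(),round(r['score'],2)) for r in robot.search_frame(n,d)])
E
```

```text
pics
[ 0.22766883 -0.47260245  0.22604833] [-3.14008273e+00 -2.51050848e-04  4.48754819e-01] 0.09213811160985459 [ 0.20079308 -0.35103923  0.15494069]
top 45.52093982770493 284.31625849475444 214.4135422620733 [[0.026, -1.0, 0.009], [-0.997, -0.027, -0.075], [0.075, -0.007, -0.997]] [-0.002  0.4    1.397]
lifter [([0.395, -0.25, 0.007], 0.77)]
worn_strip [([0.618, -0.021, 0.046], 0.57)]
gauge_rest [([0.219, 0.285, 0.029], 0.88), ([0.679, 0.237, 0.031], 0.84)]
new_strip [([0.643, -0.255, 0.066], 0.89)]
scene 48.87973041567342 281.2843209998905 204.59529164031943 [[-0.862, 0.508, 0.003], [0.323, 0.552, -0.769], [-0.392, -0.662, -0.639]] [ 0.343 -0.079  1.289]
lifter [([0.444, 0.022, 0.016], 0.95), ([0.429, -0.266, 0.009], 0.9)]
worn_strip [([0.624, -0.016, 0.045], 0.9)]
gauge_rest [([0.67, 0.258, 0.029], 0.94), ([0.249, 0.309, 0.03], 0.67)]
new_strip [([0.648, -0.236, 0.067], 0.58)]
```

View pics/top0.png

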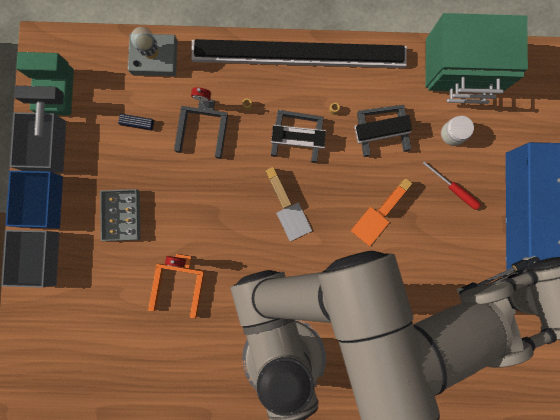

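View pics/scene0.png

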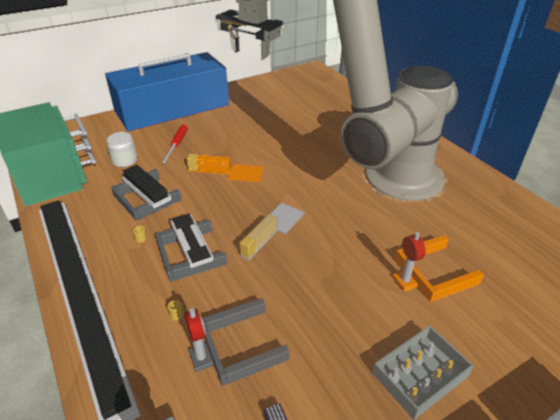

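The top view shows the lifter at about (290,205), with its blade towards the robot, so it needs a turn of about 155°. The worn strip is at (298,135), the gauge rest at (203,130) and the new strip at (385,128). I'll fit box models to the traced masks.

```bash
cat > h.py <<'E'
from cell import robot
import cv2,numpy as np
from scipy.optimize import minimize
from scipy.spatial.transform import Rotation as Ro
B={'lifter':[(45,135,-35,35,0,4),(-45,45,-12,12,0,44),(-73,-45,-12,12,0,44)],
 'worn_strip':[(-25,25,-75,75,0,10),(-11,11,-20,20,10,15),(-21,21,55,75,10,22),(-21,21,-75,-55,10,22)],
 'gauge_rest':[(-55,65,50,66,0,30),(-55,65,-66,-50,0,30),(65,75,-66,66,0,30)]}
G=[(70,120,-30,30,31,150),(76,120,-30,30,0,150)]
def corners(b):
    return np.array([[x,y,z] for x in b[:2] for y in b[2:4] for z in b[4:]])/1000
def cam(name):
    s=robot.observe(); d=robot.read_camera(name)
    if name=='wrist':
        T=np.eye(4);T[:3,:3]=Ro.from_euler('xyz',s['tool_rot']).as_matrix();T[:3,3]=s['tool_pos']
        W=np.linalg.inv(T@d['hand_eye']); d['R']=W[:3,:3];d['t']=W[:3,3]
    return d
def proj(d,X):
    f=210/np.tan(np.radians(d['fovy']/2)); c=X@np.array(d['R']).T+d['t']
    return np.c_[f*c[:,0]/c[:,2]+d['cx'],f*c[:,1]/c[:,2]+d['cy']]
def sil(d,boxes,p,z0,S=2):
    m=np.zeros((420*S,560*S),np.uint8); c,s=np.cos(p[2]),np.sin(p[2])
    R=np.array([[c,-s,0],[s,c,0],[0,0,1]])
    for b in boxes:
        u=proj(d,corners(b)@R.T+[p[0],p[1],z0])
        cv2.fillConvexPoly(m,cv2.convexHull((((u+.5)*S-.5)*16).round().astype(np.int32)),255,cv2.LINE_AA,4)
    return cv2.resize(m,(560,420),interpolation=cv2.INTER_AREA).astype(float)/255
def fit(name,obs,p0,z0=0.):
    """obs: list of (cam dict, mask)"""
    def cost(q,sg):
        p=[q[0]/100,q[1]/100,q[2]/10]; e=0
        for d,m in obs:
            a=sil(d,B[name],p,z0); w=1
            if name=='gauge_rest': w=1-np.maximum(sil(d,G,p,z0)-0,0)
            D=cv2.GaussianBlur(a-m,(0,0),sg)*w; e+=(D**2).sum()/m.sum()
        return e
    q=np.array([p0[0]*100,p0[1]*100,p0[2]*10])
    for sg,st in ((6,1.5),(1.5,.4)):
        r=minimize(cost,q,args=(sg,),method='Nelder-Mead',options=dict(initial_simplex=np.r_[[q],q+st*np.eye(3)],xatol=.01,fatol=1e-5,maxiter=150)); q=r.x
    return np.array([q[0]/100,q[1]/100,q[2]/10]),r.fun
def mask(name,d,near,z0=0.):
    """trace result whose centroid lies nearest the projection of near"""
    u=proj(d,np.array([[near[0],near[1],z0]]))[0]; best=None
    for r in robot.trace(name,d):
        m=r['pixels']
        if m.sum()<100: continue
        c=np.argwhere(m).mean(0)[::-1]; k=np.linalg.norm(c-u)
        if best is None or k<best[0]: best=(k,m.astype(float),r['score'])
    return best
E
python3 - <<'E'
from h import *
P={'lifter':((.45,.01,-2.67),0),'worn_strip':((.62,-.02,0),.03),'gauge_rest':((.67,.25,0),0)}
ds={c:cam(c) for c in ('top','scene')}
for n,(p,z) in P.items():
    al=[]
    for c,d in ds.items():
        b=mask(n,d,p,z)
        if b is None or b[0]>60: print(n,c,'miss',b and b[0]);continue
        print(n,c,round(b[0]),b[1].sum(),b[2]); o=(d,b[1]); al.append(o)
        print('  ',*fit(n,[o],p,z))
    if len(al)>1: print('  both',*fit(n,al,p,z))
d=robot.read_camera('wrist');print(d['fovy'],np.round(d['hand_eye'],3).tolist())
E
```

```text
lifter top 13 1225.0 0.76
   [ 0.46228034  0.02178293 -2.67119309] 0.0023232746777139203
lifter scene 8 1466.0 0.61
   [ 0.46010784  0.02015653 -2.67131096] 0.0028893852446856606
  both [ 0.46126082  0.02120132 -2.67001518] 0.00760578977935895
worn_strip top 2 977.0 0.75
   [ 0.61997681 -0.02517732 -0.08631741] 0.00860843429988912
worn_strip scene 4 1241.0 0.86
   [ 0.61788681 -0.02606293 -0.08017492] 0.0038401531312048202
  both [ 0.61869337 -0.02579558 -0.08354445] 0.01795458272948123
gauge_rest top 2 1271.0 0.74
   [ 0.61959118  0.25286012 -0.11617204] 0.0069360180891978205
gauge_rest scene 11 3424.0 0.85
   [ 0.61941481  0.25231678 -0.11393087] 0.009431612055875078
  both [ 0.61941328  0.25248417 -0.11751456] 0.016733057842291902
65.66957608436996 [[-0.001, -0.964, -0.266, 0.071], [1.0, -0.001, 0.0, 0.001], [-0.0, -0.266, 0.964, -0.159], [0.0, 0.0, 0.0, 1.0]]
```

Request:
{"api": "apply_moves", "payload": {"motion": "100 2 -1.6 0 0 0 0;100 3.8 -3.1 0 0 0 0;100 3.8 -3.1 0 0 0 0;100 3.8 -3.1 0 0 0 0;100 3.8 -3.1 0 0 0 0;100 3.8 -3.1 0 0 0 0;100 3.8 -3.1 0 0 0 0;100 3.8 -3.1 0 0 0 0;100 3.8 -3.1 0 0 0 0;100 3.8 -3.1 0 0 0 0;100 3.8 -3.1 0 0 0 0;100 2.4 -1.8 0 0 0 -0.023;100 0 0 0 0 0 0", "force": 40}}

```text
time: 2.58
tool_pos: [0.461, 0.0224, 0.2266]
tool_rot: [-3.142, -0.0, 0.475]
contact_force: [-0.4, -0.9, -0.1]
opening: 0.0917
grip_force: 0.0
```

```bash
cat > look.py <<'E'
import sys
from h import *
d=cam('wrist'); s=robot.observe(); print(s['time'],s['tool_pos'],s['tool_rot'])
cv2.imwrite(sys.argv[1],d['img'][:,:,::-1])
for n,p,z in (('lifter',(.4613,.0212,-2.67),0),('worn_strip',(.6187,-.0258,-.083),.03),('gauge_rest',(.6194,.2525,-.117),0)):
    b=mask(n,d,p,z)
    if b is None or b[0]>100: print(n,'miss',b and b[0]);continue
    print(n,round(b[0]),b[1].sum(),b[2],*fit(n,[(d,b[1])],p,z))
E
python3 look.py pics/w1.png
```

```text
2.625 [0.46052721 0.0214026  0.22653756] [3.14149035e+00 5.13387094e-04 4.73711395e-01]
lifter 32 5598.0 0.67 [ 0.46485631  0.0237431  -2.67344625] 0.05967303893895956
worn_strip 5 9026.0 0.88 [ 0.62033013 -0.02400988 -0.08154154] 0.005197713749742008
gauge_rest 75 824.0 0.94 [ 0.61807654  0.25563233 -0.08378415] 0.0021069837793063853
```

View pics/w1.png

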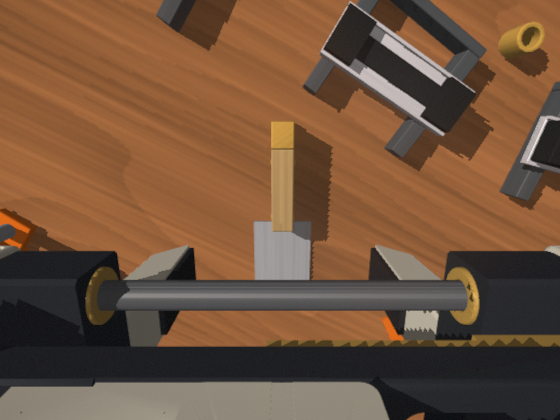

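```bash
python3 - <<'E'
from h import *
d=cam('wrist'); im=d['img'][:,:,::-1].copy()
m=sil(d,[(-200,-2,0,1,0,1)],(0,0,0),0)
# overlay: rest model at strip pose, lifter model
def over(boxes,p,z0,col):
    c,s=np.cos(p[2]),np.sin(p[2]);R=np.array([[c,-s,0],[s,c,0],[0,0,1]])
    for b in boxes:
        b=list(b); X=np.array([[b[0],b[2],b[5]],[b[1],b[2],b[5]],[b[1],b[3],b[5]],[b[0],b[3],b[5]]])/1000
        u=proj(d,X@R.T+[p[0],p[1],z0]); cv2.polylines(big,[((u+.5)*S-.5-np.array(o)*S).round().astype(np.int32)],True,col,1)
S=3;o=(250,0)
big=cv2.resize(im[0:200,250:510],None,fx=S,fy=S,interpolation=cv2.INTER_CUBIC)
over(B['gauge_rest'],(.6195,-.0245,-.083),0,(0,255,0))
over(B['worn_strip'][:1],(.6195,-.0245,-.083),.03,(0,0,255))
over(B['lifter'],(.4613,.0212,-2.67),0,(255,0,0))
cv2.imwrite('pics/c1.png',big)
E
```

```text
(no output)
```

View pics/c1.png

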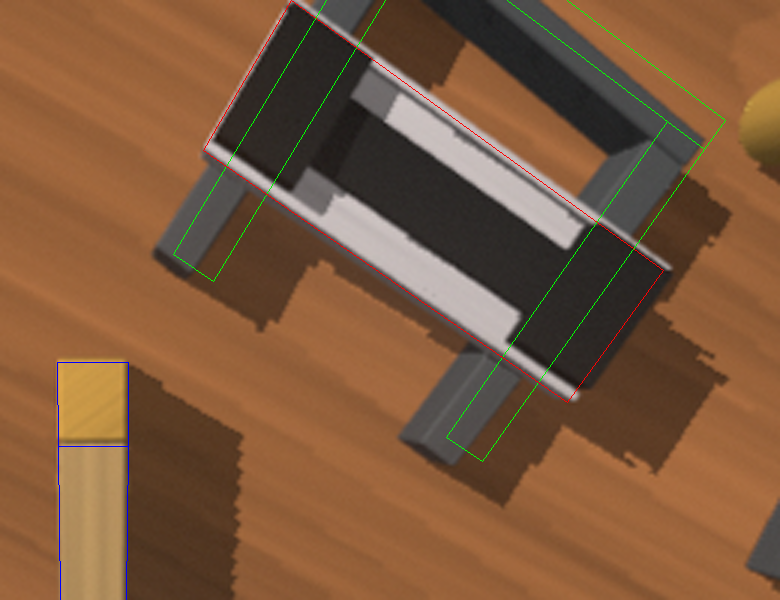

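```bash
python3 - <<'E'
from h import *
d=cam('wrist'); hsv=cv2.cvtColor(d['img'],cv2.COLOR_RGB2HSV)
m=(hsv[...,1]<80)
m[175:]=False; m[:,500:]=False; m[:,:260]=False
m=cv2.morphologyEx(m.astype(np.uint8),cv2.MORPH_OPEN,np.ones((3,3)))
n,l,st,_=cv2.connectedComponentsWithStats(m); k=l==l[75,400]; print(k.sum()); m=k.astype(float)
p=(.6195,-.0245,-.083); s0=sil(d,B['worn_strip'],p,.03)
W=np.zeros((420,560));W[:172,300:500]=1
def cost(q):
    a=np.maximum(s0,sil(d,B['gauge_rest'],(q[0]/100,q[1]/100,q[2]/10),0))
    return ((cv2.GaussianBlur(a-m,(0,0),1.5)*W)**2).sum()/m.sum()
q=np.array([61.95,-2.45,-.83])
r=minimize(cost,q,method='Nelder-Mead',options=dict(initial_simplex=np.r_[[q],q+1.0*np.eye(3)]));print(r.x,r.fun)
E
```

```text
13234
[61.62246676 -1.96331482 -1.3516434 ] 0.01820943124365803
```

Request:
{"api": "apply_moves", "payload": {"motion": "100 0 0 2 0 0 0;100 0 0 4 0 0 0;100 0 0 4 0 0 0;100 0 0 4 0 0 0;100 0 0 3 0 0 0;100 0 0 2 0 0 0;100 0 0 1.6 0 0 0;100 0 0 0 0 0 0", "force": 45}}

```text
time: 3.88
tool_pos: [0.4598, 0.0203, 0.02]
tool_rot: [-3.14, 0.002, 0.471]
contact_force: [0.1, 0.1, 0.5]
opening: 0.092
grip_force: 0.0
```

Request:
{"api": "apply_moves", "payload": {"motion": "100 0.15 0 0.6 0 0 0;100 0 0 0.4 0 0 0;0 0 0 0 0 0 0;0 0 0 0 0 0 0;0 0 0 0 0 0 0;0 0 0 0 0 0 0;0 0 0 0 0 0 0;0 0 0 0 0 0 0;0 0 0 0 0 0 0;0 0 0 0 0 0 0", "force": 50}}

```text
time: 5.12
tool_pos: [0.4618, 0.0216, 0.0107]
tool_rot: [-3.142, 0.0, 0.472]
contact_force: [-1.0, 0.5, 0.6]
opening: 0.0233
grip_force: 50.0
```

Request:
{"api": "apply_moves", "payload": {"motion": "0 0 0 -1 0 0 0;0 0 0 -2 0 0 0;0 -1 0 -2.5 0 0 0;0 -2 0 -2.5 0 0 0;0 -2 0 -1 0 0 -0.08;0 0 0 0 0 0 -0.16;0 0 0 0 0 0 -0.16;0 0 0 0 0 0 -0.16;0 0 0 0 0 0 -0.16;0 0 0 0 0 0 -0.16;0 0 0 0 0 0 -0.16;0 0 0 0 0 0 -0.16;0 0 0 0 0 0 -0.16;0 0 0 0 0 0 -0.16;0 0 0 0 0 0 -0.16;0 0 0 0 0 0 -0.16;0 0 0 0 0 0 -0.16;0 0 0 0 0 0 -0.16;0 0 0 0 0 0 -0.16;0 0 0 0 0 0 -0.16"}}

```text
time: 7.62
tool_pos: [0.4171, -0.0011, 0.101]
tool_rot: [-3.141, -0.0, 2.957]
contact_force: [-0.4, 0.6, -5.0]
opening: 0.0237
grip_force: 50.0
```

Request:
{"api": "apply_moves", "payload": {"motion": "0 0 0 0 0 0 -0.076;0 0 0 0 0 0 0;0 0 0 0 0 0 0"}}

```text
time: 8.0
tool_pos: [0.4173, -0.0011, 0.1008]
tool_rot: [-3.142, 0.0, 3.026]
contact_force: [0.8, -0.5, -4.2]
opening: 0.0238
grip_force: 50.0
```

```bash
python3 - <<'E'
from h import *
s=robot.observe();print(s['time'],s['tool_pos'],s['tool_rot'],s['torque'])
for c in ('top','scene'):
    d=cam(c); im=d['img'][:,:,::-1].copy()
    p=(s['tool_pos'][0],s['tool_pos'][1],s['tool_rot'][2]-np.pi); z=s['tool_pos'][2]-.0107
    for n,p,z in (('lifter',p,z),('worn_strip',(.6195,-.0245,-.083),.03)):
        b=sil(d,B[n],p,z)>.5
        cs,_=cv2.findContours(b.astype(np.uint8),0,2); 
        if c=='scene': cv2.drawContours(im,cs,-1,(0,255,0) if n=='lifter' else (0,0,255),1)
        k=mask(n,d,p,z)
        if k: print(c,n,k[0],k[1].sum(),*fit(n,[(d,k[1])],p,z))
    if c=='scene': cv2.imwrite('pics/s2.png',cv2.resize(im[130:330,120:380],None,fx=3,fy=3))
E
```

```text
8.0 [ 0.41726153 -0.00114836  0.10084935] [-3.14150919e+00  4.16048890e-05  3.02626011e+00] [ 0.08464911 -0.21162267 -0.012973  ]
top lifter 31.277383315606677 418.0 [ 0.42966874 -0.00480788 -0.1121899 ] 1.7318603056509059
top worn_strip 0.7873048204405173 1038.0 [ 0.62035221 -0.02318863 -0.06511232] 0.005075328390223897
scene lifter 25.878025688507236 1371.0 [ 4.19476131e-01  1.25650207e-04 -1.48930778e-01] 0.39592329716522673
scene worn_strip 2.3300600978430364 1171.0 [ 0.61858583 -0.02690452 -0.06876358] 0.014465666535426625
```

View pics/s2.png

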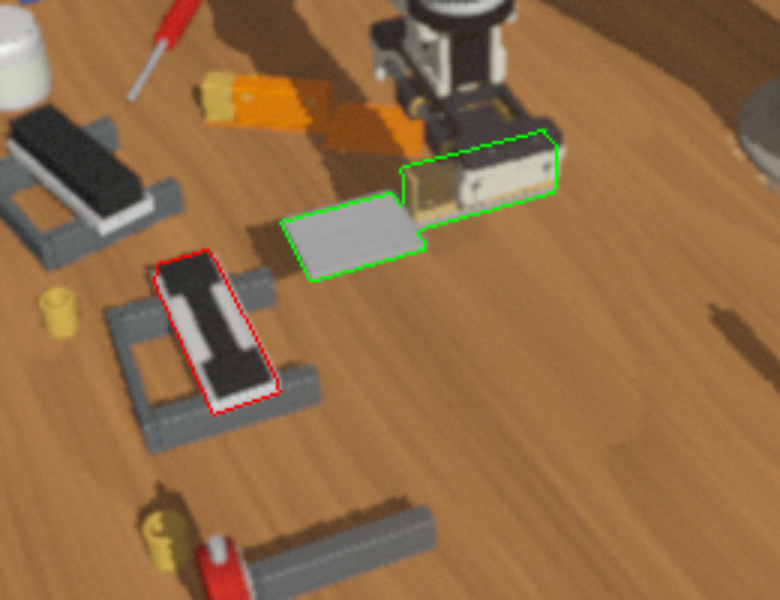

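The scene overlay confirms the held lifter matches the tool pose: blade at crop (355,235), strip at (215,335). Next I lower it and slide the blade in.

Request:
{"api": "apply_moves", "payload": {"motion": "0 0 0 1 0 0 0;0 0 0 2 0 0 0;0 0 0 2.2 0 0 0;0 0 0 1.6 0 0 0;0 0 0 1 0 0 0;0 0 0 0 0 0 0;0 -0.8 0.16 0 0 0 0;0 -1.5 0 0 0 0 0;0 -1.5 0 0 0 0 0;0 -1.5 0 0 0 0 0;0 -1.5 0 0 0 0 0;0 -1.5 0 0 0 0 0;0 -1.2 0 0 0 0 0;0 -0.8 0 0 0 0 0;0 -0.5 0 0 0 0 0;0 0 0 0 0 0 0;0 0 0 0 0 0 0"}}

```text
time: 10.42
tool_pos: [0.5244, -0.0117, 0.0226]
tool_rot: [-3.142, -0.001, 3.028]
contact_force: [0.1, 0.6, -3.7]
opening: 0.0238
grip_force: 50.0
```

Request:
{"api": "apply_moves", "payload": {"motion": "0 0 0 -0.5 0 0 0;0 0 0 -0.4 0 0 0;0 0 0 -0.2 0 0 0;0 0 0 -0.2 0 0 0;0 0 0 -0.2 0 0 0;0 0 0 -0.2 0 0 0;0 0 0 -0.3 0 0 0;0 0 0 -0.5 0 0 0;0 0 0 -0.8 0 0 0;0 0 0 -1 0 0 0;0 0 0 -1 0 0 0;0 0 0 -1 0 0 0;0 0 0 -0.8 0 0 0;0 0 0 -0.5 0 0 0;0 0 0 -0.2 0 0 0;0 0 0 0 0 0 0;0 0 0 0 0 0 0"}}

```text
time: 12.55
tool_pos: [0.5246, -0.0118, 0.1004]
tool_rot: [-3.142, -0.001, 3.028]
contact_force: [0.7, 0.3, -6.4]
opening: 0.0237
grip_force: 50.0
```

```bash
cat > chk.py <<'E'
from h import *
s=robot.observe();print(s['time'],s['tool_pos'],s['tool_rot'],s['torque'],s['contact_force'])
L=(s['tool_pos'][0],s['tool_pos'][1],s['tool_rot'][2]-np.pi); zl=s['tool_pos'][2]-.0107
c,n=np.cos(L[2]),np.sin(L[2]); p=(L[0]+.095*c,L[1]+.095*n,L[2]+.03)
for cn in ('top','scene'):
    d=cam(cn)
    k=mask('worn_strip',d,p,zl+.004)
    if k:
        q,f=fit('worn_strip',[(d,k[1])],p,zl+.004); D=q-L
        print(cn,k[0],k[1].sum(),q,f,'in lifter:',D[0]*c+D[1]*n,-D[0]*n+D[1]*c,D[2])
cv2.imwrite('pics/s3.png',d['img'][:,:,::-1])
E
python3 chk.py
```

```text
12.55 [ 0.5246379  -0.01180242  0.10039418] [-3.14155346e+00 -6.40307916e-04  3.02776347e+00] [ 0.09764022 -0.08362669 -0.00481935] [ 0.71660847  0.2569111  -6.35893195]
scene 3.0540924934908023 1292.0 [ 0.61722437 -0.02584426 -0.07757342] 0.005172661947896109 in lifter: 0.09358221306264583 -0.0034346773563656684 0.03625576434687172
```

View pics/s3.png

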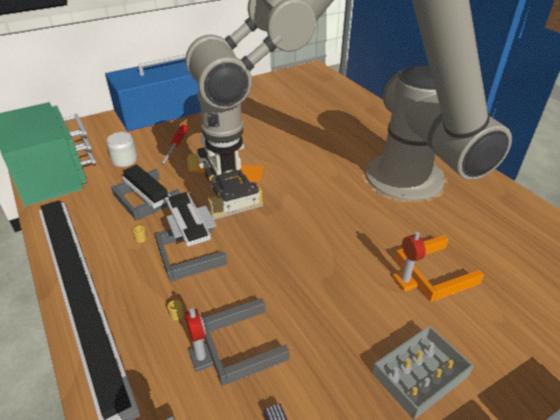

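Request:
{"api": "apply_moves", "payload": {"motion": "0 0.05 0.4 0 0 0 0.006;0 0.11 0.8 0 0 0 0.007;0 0.16 1.2 0 0 0 0.007;0 0.22 1.6 0 0 0 0.006;0 0.27 2 0 0 0 0;0 0.27 2 0 0 0 0;0 0.27 2 0 0 0 0;0 0.27 2 0 0 0 0;0 0.27 2 0 0 0 0;0 0.27 2 0 0 0 0;0 0.27 2 0 0 0 0;0 0.27 2 0 0 0 0;0 0.27 2 0 0 0 0;0 0.27 2 0 0 0 0;0 0.22 1.6 0 0 0 0;0 0.16 1.2 0 0 0 0;0 0.11 0.8 0 0 0 0;0 0.03 0.2 0 0 0 0;0 0 0 0 0 0 0;0 0 0 0 0 0 0"}}

```text
time: 15.25
tool_pos: [0.5259, 0.2682, 0.1007]
tool_rot: [-3.141, 0.0, 3.001]
contact_force: [-0.3, -0.8, -5.1]
opening: 0.0239
grip_force: 50.0
```

```bash
python3 chk.py; python3 - <<'E'
from h import *
for c in ('top','scene'):
    d=cam(c); p=(.6194,.2525,-.117); k=mask('gauge_rest',d,p,0)
    if k: print(c,k[0],k[1].sum(),*fit('gauge_rest',[(d,k[1])],p,0))
E
```

```text
15.25 [0.52591996 0.26818637 0.10070674] [-3.14130482e+00  3.88581244e-06  3.00125469e+00] [ 0.09361082 -0.10649183 -0.00071279] [-0.26044159 -0.82709205 -5.10351349]
top 13.521613327088 624.0 [ 0.61692817  0.2127987  -0.17272213] 0.7060931878309148 in lifter: 0.09786099383207537 -0.04211311317594928 -0.03238417018454137
scene 1.6934824841789202 2337.0 [ 0.61893873  0.25258706 -0.10650573] 0.00195544077961343 in lifter: 0.0942862805556913 -0.002434688850995192 0.03383223532223707
top 28.382427747777637 742.0 [ 0.62093445  0.24926136 -0.09404059] 0.5494351643489795
scene 24.146391163170122 2958.0 [ 0.62124604  0.2515601  -0.07155194] 0.19567270895634395
```

View pics/s3.png

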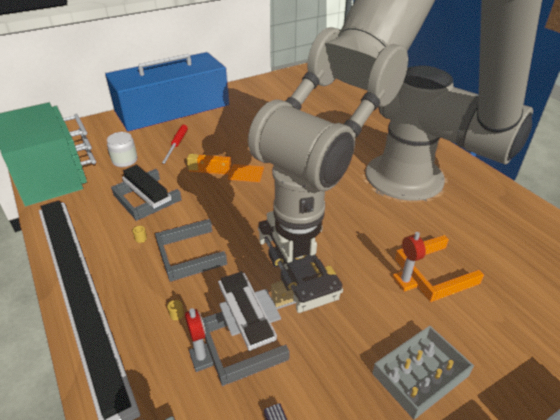

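Request:
{"api": "apply_moves", "payload": {"motion": "0 0 0 0.5 0 0 0;0 0 0 1 0 0 0;0 0 0 1.2 0 0 0;0 0 0 1.2 0 0 0;0 0 0 0.8 0 0 0;0 0 0 0.5 0 0 0;0 0 0 0.3 0 0 0;0 0 0 0.2 0 0 0;0 0 0 0.15 0 0 0;0 0 0 0.15 0 0 0;0 0 0 0.15 0 0 0;0 0 0 0.15 0 0 0;0 0 0 0.15 0 0 0;0 0 0 0.15 0 0 0;0 0 0 0.2 0 0 0;0 0 0 0.3 0 0 0;0 0 0 0.3 0 0 0;0 0 0 0.3 0 0 0;0 0 0 0 0 0 0;0 0 0 0 0 0 0"}}

```text
time: 18.15
tool_pos: [0.5259, 0.2687, 0.0237]
tool_rot: [-3.142, 0.0, 3.002]
contact_force: [-0.3, -0.1, -3.7]
opening: 0.0238
grip_force: 50.0
```

```bash
python3 - <<'E'
from h import *
s=robot.observe();print(s['tool_pos'],s['contact_force'])
for c in ('scene','top'):
    d=cam(c); p=(.619,.2526,-.11); k=mask('worn_strip',d,p,.03)
    if k: print(c,k[0],k[1].sum(),*fit('worn_strip',[(d,k[1])],p,.03))
E
```

```text
[0.5258919  0.26868739 0.02371463] [-0.26429451 -0.09395075 -3.7038193 ]
scene 0.6282866275309626 2143.0 [ 0.61889682  0.25312174 -0.10456466] 0.0021036167897486744
top 13.103421062750117 476.0 [ 0.61421041  0.19800526 -0.17660569] 0.9374868980353263
```

Request:
{"api": "apply_moves", "payload": {"motion": "0 0.5 0 0 0 0 0;0 1 0 0 0 0 0;0 1.5 0 0 0 0 0;0 1.5 0 0 0 0 0;0 1.5 0 0 0 0 0;0 1.2 0 0 0 0 0;0 0.8 0 0 0 0 0;0 0.5 0 0 0 0 0;0 0 0 0.4 0 0 0;0 0 0 0.4 0 0 0;0 0 0 0.2 0 0 0;0 0 0 0.15 0 0 0;0 0 0 0.1 0 0 0;0 0 0 0 0 0 0;0 0 0 0 0 0 0"}}

```text
time: 20.23
tool_pos: [0.4417, 0.2805, 0.0112]
tool_rot: [-3.142, 0.0, 3.002]
contact_force: [-0.3, -0.9, -4.6]
opening: 0.0236
grip_force: 50.0
```

Request:
{"api": "apply_moves", "payload": {"motion": "0 0 0 0.05 0 0 0;0 0 0 0.03 0 0 0;0 0 0 0 0 0 0;100 0 0 0 0 0 0;100 0 0 0 0 0 0;100 0 0 0 0 0 0;100 0 0 0 0 0 0;100 0 0 0 0 0 0;100 0 0 0 0 0 0;100 0 0 -0.5 0 0 0;100 0 0 -1.5 0 0 0;100 0 0 -3 0 0 0;100 0 0 -4 0 0 0;100 0 0 -4 0 0 0;100 0 0 -4 0 0 0;100 0 0 -2 0 0 0;100 0 0 0 0 0 0"}}

```text
time: 22.35
tool_pos: [0.4424, 0.2809, 0.2028]
tool_rot: [3.139, 0.004, 3.002]
contact_force: [-0.7, -0.2, -0.6]
opening: 0.0921
grip_force: 0.0
```

```bash
python3 - <<'E'
from h import *
for c in ('scene','top'):
    d=cam(c)
    for n,p,z in (('worn_strip',(.619,.2526,-.11),.03),('lifter',(.4417,.2805,-.14),0)):
        k=mask(n,d,p,z)
        if k: print(c,n,k[0],k[1].sum(),*fit(n,[(d,k[1])],p,z))
    if c=='scene': cv2.imwrite('pics/s5.png',d['img'][:,:,::-1])
    if c=='scene': print([r['centre'] for r in robot.search_frame('new_strip',d)])
E
```

```text
scene worn_strip 0.6352602242202906 2091.0 [ 0.61903831  0.25279856 -0.10250819] 0.00598950990099392
scene lifter 18.158969474899507 2710.0 [ 0.43985048  0.27891852 -0.14770358] 0.01278653553309909
[[0.6512, -0.2355, 0.0675]]
top worn_strip 1.4369776018452165 1020.0 [ 0.61996959  0.25376232 -0.11587493] 0.003612013294744075
top lifter 34.630600754546336 515.0 [0.48534439 0.20461041 0.81183445] 1.011496202444668
```

View pics/s5.png

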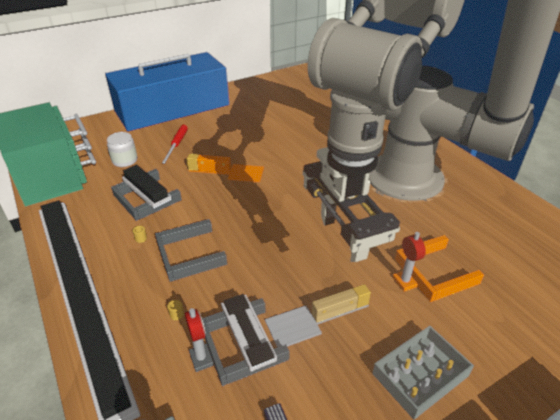

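The picture shows the worn strip square across the gauge rest at (248,330). The lifter lies flat in front of it at (320,312), and the new strip is still at (147,183). The gripper is clear, so I'm handing in.

```bash
python3 -c "
from cell import robot
print(robot.hand_in())"
```

```text
the job is handed in; nothing more can be done
None
```

I set the worn strip on the gauge rest, measured within about 2 mm and 0.02 rad of centred and square, laid the lifter flat in front of it, left the new strip untouched, and handed the job in at about 22 s; no verdict was returned.

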